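Sort the handful of kitchen bits into the trays of the bamboo shelf

ROBOT

A 6-joint arm with a two-finger parallel gripper is mounted at the origin on the work surface. World frame = base frame: x ahead of the robot, y to its left, z up, the work surface at z = 0. Lengths are in m, angles in rad, forces in N, time in s.
With the tool pointing down it reaches from about 0.35 to 1 m from the base axis. Payload 7.1 kg.
Tool frame: the origin (TCP) lies on the centre line of the jaws, within the pads' length; the fingertips stand 22 mm ahead of it and the grasp point (between the pads) lies 3 mm ahead of it (nose_length is the distance from the TCP to the fingertips, in m); z points along the fingers, x is the direction in which the jaws open and shut, and the axes are right-handed (so a half turn about z gives the same grasp; the last joint's range is limited). The gripper opens to 85 mm and grips with 20 to 120 N. Pads are 22 mm wide; open, the fingers measure 114 mm over their backs; the gripper's body (76 mm by 85 mm) begins 54 mm behind the grasp point. The pads swing forward as they close: fully open they stand 13 mm farther back than shut.
Start: joints at [1.225, 0.423, 1.63, -0, 1.089, -0.019], TCP at [0.201, 0.592, 0.253] pointing down, gripper open.
Joint ranges: [-3, 3], [-0.9, 2.11], [0.09, 2.58], [-1.31, 4.45], [0.11, 2.69], [-2.54, 2.54]. Speed limits (rad/s): [2.39, 2.39, 3.01, 3.14, 3.14, 3.14].

INTERFACE

Orientations are given as a rotation vector (axis times angle).
In Python, from station import * gives the robot as it stands. Calls block until the motion is done:
- move_pose(position, orientation): joint-space move of the TCP to a pose.
- move_linear(position, rot=None, feed=0.15): straight line of the TCP; rot=None keeps the orientation; feed is the mean speed in m/s.
- move_joints(angles): joint-space move.
- gripper_to(opening): finger opening in m; the grip force is fixed at half the most; returns when the fingers have stopped.
- hold(seconds).
- solve_ik(position, orientation): joint angles nearest the present ones, or None.
- observe(): the state.
- get_image(name): name is "side" or "top"; returns the picture (400x640x3 uint8, red, green, blue); there is no depth.
- camera_params(name): a dict with "fovy" (degrees; the focal length in pixels is half the picture's height over the tangent of half this angle, whatever the lens; pixels are square), "cx", "cy" (the principal point, pixels), "position" and "attitude" of the camera in the world. Camera axes: x right, y up, looking along -z (the intrinsics and any distortion apply to the point x, -y, -z); pixel columns grow to the right and rows downward; lengths in m; the calibration is good to about 2 mm. A picture is of the moment at which its call begins. camera_params takes no time and is no camera call.
A pose or a line that the arm cannot do raises MotionError and nothing moves.
- job_done(): hands the job in, once; it reports no verdict.
The state is a dict: "time": time; "q": joint angles; "dq": joint speeds; "tau": joint torques, N m; "position": TCP position; "orientation": TCP orientation; "force": force on the tool from outside, world axes, zero at the start; "torque": the same for the moment, N m; "finger_gap": finger opening in m.
Only numpy, scipy, OpenCV 4.12 (cv2) and the standard library are available. Lean on these libraries where they do the work, as an engineer would, in place of code of your own. Each camera call takes 0.05 s, during which the arm holds its last target.

TASK

Put the washed bits lying on the worktop back into the bamboo trays on the upper tier of the low shelf: the wooden spoon in the long narrow tray, both steel scoops in the wide rectangular tray, and both aluminium clips in the square tray. Lay every piece flat on the floor of its tray, the scoops with their mouths upward, with nothing lying on another piece or propped on a rim. Do not shift the sugar bowl or the little glass jar.

Things in the scene. Friction and masses are not known exactly. Their poses are not given: they have to be found in the camera images.
- wooden_spoon: Loose wooden spoon, 160 mm long, about 35 g, lying flat. Round straight handle 13 mm thick from x = -75 mm to the head; flat head 37 mm wide, 11 mm thick, from x = +34 to +85 mm. Origin on the handle's axis, 6.5 mm above its support; x to the head (within 0.35 rad of world x), z up. Grip across the handle near x = +14 mm, its balance point.
- large_scoop: Loose steel scoop, the larger one, about 85 g, lying mouth up. Trough from x = 0 to +66 mm, 46 wide, 26 high, open on top and at the front (+x); straight round handle from x = 0 to -66 mm, 12 thick, its axis 18 mm above the underside. Origin on the underside, below where handle and trough meet; x to the front (within 0.35 rad of world x), z up. Grip across the handle near x = -20 mm.
- small_scoop: Loose steel scoop, the smaller one, about 55 g, lying mouth up. Trough from x = 0 to +50 mm, 36 wide, 24 high, open on top and at the front (+x); straight round handle from x = 0 to -56 mm, 12 thick, its axis 18 mm above the underside. Origin on the underside, below where handle and trough meet; x to the front (within 0.35 rad of world x), z up. Grip across the handle near x = -20 mm.
- large_clip: Loose sprung aluminium bag clip, the larger one, on its side, 16 mm high, about 40 g, does not open. Parallel jaws, 16 mm wide over all, from x = -12 to +44 mm; behind, two finger ends spread in a V to 37 mm wide at x = -44 mm. Origin on the centre line at mid-height, 8 mm above its support; x to the jaws (within 0.35 rad of world x), z up. Grip across the jaws near x = +5 mm.
- small_clip: Loose sprung aluminium bag clip, the smaller one, on its side, 16 mm high, about 25 g, does not open. Parallel jaws, 16 mm wide over all, from x = -12 to +28 mm; behind, two finger ends spread in a V to 33 mm wide at x = -36 mm. Origin on the centre line at mid-height, 8 mm above its support; x to the jaws (within 0.35 rad of world x), z up. Grip across the jaws near x = +5 mm.
- long_tray: Long narrow open bamboo tray for the spoon, 200 mm (its x) by 66 mm (its y) inside. Fixed on the shelf in any of three places, x within 0.15 rad of world x. Origin: centre of its underside, 130 mm above the worktop. Floor and walls 7 mm thick: floor 7 mm, rim 22 mm above the origin.
- wide_tray: Wide rectangular open bamboo tray for the two scoops, 172 mm (its x) by 124 mm (its y) inside: room for both side by side along x. Fixed on the shelf in any of three places, x within 0.15 rad of world x. Origin: centre of its underside, 130 mm above the worktop. Floor and walls 7 mm thick: floor 7 mm, rim 22 mm above the origin.
- square_tray: Square open bamboo tray for the two clips, 124 mm by 124 mm inside: room for both side by side. Fixed on the shelf in any of three places, x within 0.15 rad of world x. Origin: centre of its underside, 130 mm above the worktop. Floor and walls 7 mm thick: floor 7 mm, rim 22 mm above the origin.
- sugar_bowl: White ceramic sugar bowl with its lid on, 96 mm across the belly (130 mm over the two ears), 109 mm tall, loose; stands on the free right-hand end of the shelf's lower tier, 55 mm above the worktop, beside the upper tier. Origin at the centre of its underside. Leave it alone.
- jar: Small glass jar with a steel cap, 44 mm across, 72 mm tall, loose, standing upright on the worktop among the loose pieces. Origin at the centre of its underside. Leave it alone.

How it is judged:
At the end, for the whole second after the job is handed in: Spoon in the long tray, both scoops in the wide tray, both clips in the square tray: each origin inside its tray's walls, lying on the floor (at most 6 mm above resting height, nothing stacked or propped), flat within 0.2 rad, scoops mouth up, at rest (below 20 mm/s) (x of wooden_spoon in the frame of long_tray between -0.06 and 0.06 m and y of wooden_spoon in the frame of long_tray between -0.028 and 0.028 m and z of wooden_spoon in the frame of long_tray between 0 and 0.02 m and angle between the z axis of wooden_spoon and the z axis of long_tray, either way round below 0.2 rad and linear speed of each of wooden_spoon, large_scoop, small_scoop, large_clip, small_clip below 0.02 m/s and x of large_scoop in the frame of wide_tray between -0.075 and 0.075 m and y of large_scoop in the frame of wide_tray between -0.06 and 0.06 m and z of large_scoop in the frame of wide_tray between 0 and 0.013 m and angle between each of large_scoop, small_scoop's own z axis and vertical below 0.2 rad and x of small_scoop in the frame of wide_tray between -0.075 and 0.075 m and y of small_scoop in the frame of wide_tray between -0.06 and 0.06 m and z of small_scoop in the frame of wide_tray between 0 and 0.013 m and x of large_clip in the frame of square_tray between -0.06 and 0.06 m and y of large_clip in the frame of square_tray between -0.06 and 0.06 m and z of large_clip in the frame of square_tray between 0 and 0.021 m and angle between the z axis of each of large_clip, small_clip and the z axis of square_tray, either way round below 0.2 rad and x of small_clip in the frame of square_tray between -0.06 and 0.06 m and y of small_clip in the frame of square_tray between -0.06 and 0.06 m and z of small_clip in the frame of square_tray between 0 and 0.021 m); the robot touches nothing.
It fails at once if the sugar bowl is shifted by more than 20 mm (distance of sugar_bowl from where it was at the start of the episode above 0.02 m).
It fails at once if the glass jar is shifted by more than 20 mm or knocked over (distance of jar from where it was at the start of the episode above 0.02 m or angle between jar's own z axis and vertical above 0.5 rad).
It also fails if it takes over 125 s, if anything falls off the work surface, if the arm or the gripper's body presses on something with over 40 N, if the wrist force passes 120 N, or if a joint passes its speed limit or range.

## Working session

There is one attempt and no reset: what is moved stays moved. The work goes in short steps, each a Python script; the robot and the scene stay as the last script left them, time stands still between calls to the robot, and variables do not carry over. Pictures are saved under pics/ and viewed, and the job is handed in when it is done.

```bash
mkdir -p pics; ls
python3 - <<'E'
from station import *
import cv2
for n in("top","side"):
    im=get_image(n); cv2.imwrite(f"pics/{n}0.png",im[:,:,::-1]); print(camera_params(n))
s=observe(); print(s["time"],s["position"],s["orientation"],s["finger_gap"])
E
```

```text
pics
{'fovy': 44.50828969469954, 'cx': 317.83487266016095, 'cy': 204.42634512125417, 'position': array([ 0.26877853, -0.10851854,  1.48501439]), 'attitude': array([ 0.13404897, -0.14435264, -1.58980899])}
{'fovy': 56.15177513698442, 'cx': 316.2462250244182, 'cy': 198.44500033741718, 'position': array([-0.05253691, -0.66259739,  0.70334194]), 'attitude': array([ 0.86071855, -0.37243798, -0.74498013])}
0.1 [0.20043913 0.59148541 0.25259171] [ 2.55252530e+00  1.83003039e+00 -1.85172075e-03] 0.08571979294044267
```

View pics/top0.png

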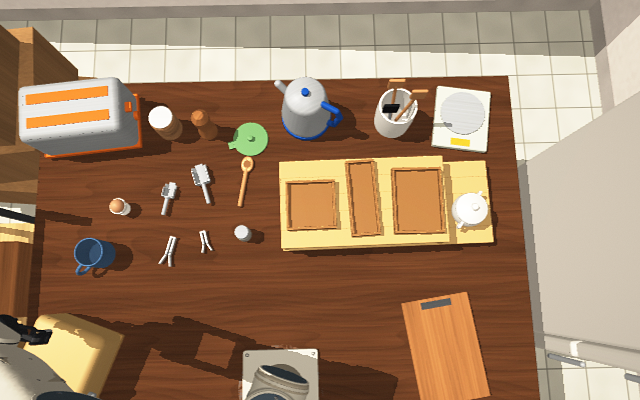

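View pics/side0.png

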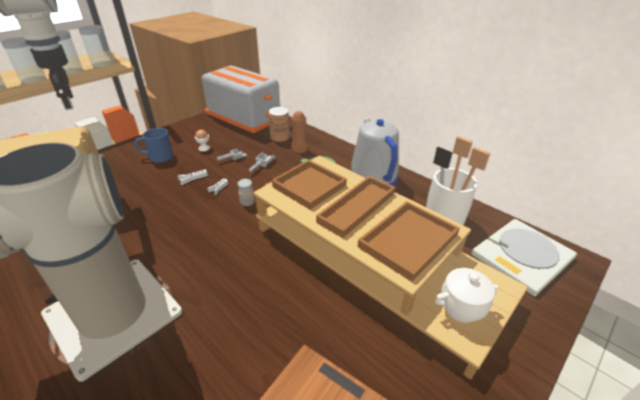

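The top view shows the square tray near (313,205), the long tray near (364,198) and the wide tray near (418,200). The spoon runs (241,205) to (247,160), the scoops are at (168,197) and (203,183), the clips at (169,250) and (205,241), and the jar at (243,233). Next I'll zoom in and measure.

```bash
cat > h.py <<'E'
import numpy as np, cv2
from scipy.spatial.transform import Rotation as R
from station import *
def K(name):
    p=camera_params(name); f=200/np.tan(np.radians(p["fovy"])/2)
    return p,f
def ray(name,uv,z):
    p,f=K(name); uv=np.atleast_2d(np.asarray(uv,float))
    d=np.c_[(uv[:,0]-p["cx"])/f,-(uv[:,1]-p["cy"])/f,-np.ones(len(uv))]
    d=R.from_rotvec(p["attitude"]).apply(d); o=p["position"]
    return o+d*((z-o[2])/d[:,2])[:,None]
def proj(name,X):
    p,f=K(name); c=R.from_rotvec(p["attitude"]).inv().apply(np.atleast_2d(X)-p["position"])
    return np.c_[p["cx"]+f*c[:,0]/-c[:,2],p["cy"]-f*c[:,1]/-c[:,2]]
E
python3 - <<'E'
from h import *
im=cv2.imread("pics/top0.png")
c=im[145:275,145:275]; cv2.imwrite("pics/z1.png",cv2.resize(c,None,fx=4.6,fy=4.6,interpolation=cv2.INTER_CUBIC))
c=im[145:260,270:500]; cv2.imwrite("pics/z2.png",cv2.resize(c,None,fx=3.4,fy=3.4,interpolation=cv2.INTER_CUBIC))
for n in("top","side"): print(proj(n,[[0,0,0],[.1,.1,0],[0.2,0.59,0.25]]))
# base plate corners
print(ray("top",[[243,350],[318,349]],0.01))
E
```

```text
[[280.27568657 387.01904673]
 [245.73706333 352.03669373]
 [ 31.29664126 327.17506205]]
[[112.94908586 313.45027929]
 [136.19501286 264.97867688]
 [ 68.4004634  101.87013758]]
[[ 0.1070434   0.10656155  0.01      ]
 [ 0.10451731 -0.11160873  0.01      ]]
```

View pics/z1.png

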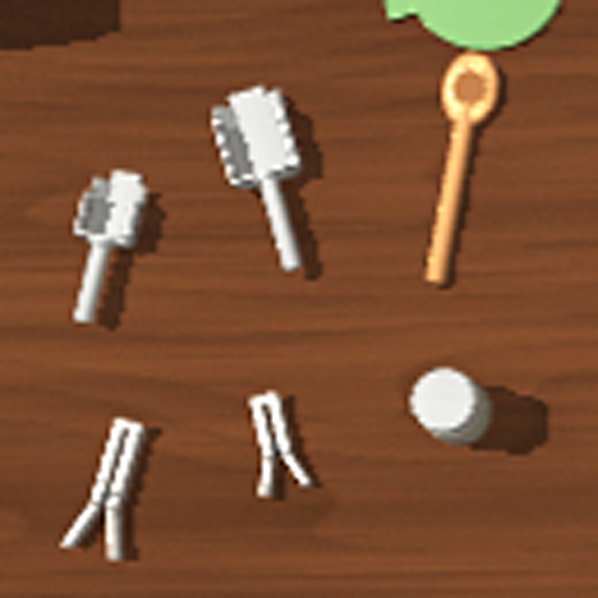

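View pics/z2.png

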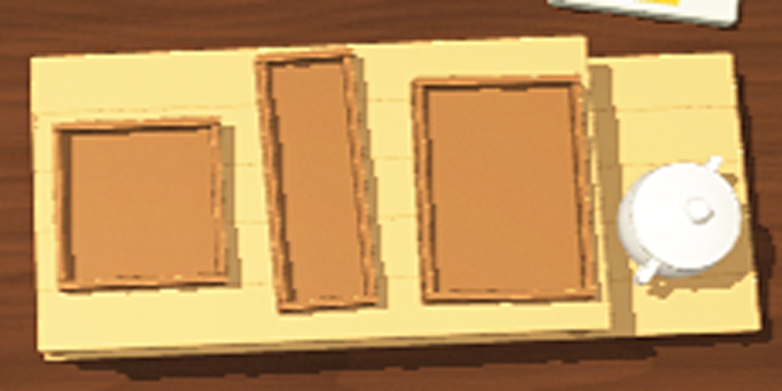

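Run:
```python
from h import *
im=cv2.imread("pics/top0.png"); hsv=cv2.cvtColor(im,cv2.COLOR_BGR2HSV)
m=((hsv[:,:,1]<70)&(hsv[:,:,2]>85)).astype(np.uint8)
m[:145]=0;m[275:]=0;m[:,:145]=0;m[:,275:]=0
sp=((hsv[:,:,1]>90)&(hsv[:,:,2]>165)&(hsv[:,:,0]<25)).astype(np.uint8)
sp[:145]=0;sp[215:]=0;sp[:,:232]=0;sp[:,262:]=0
def comps(m,mn=20):
    n,l,s,c=cv2.connectedComponentsWithStats(m,connectivity=8)
    return [(l==i) for i in range(1,n) if s[i,4]>mn]
for nm,mm,z in(("grey",m,.008),("spoon",sp,.0065)):
    for c in comps(mm):
        v,u=np.nonzero(c); P=ray("top",np.c_[u,v],z)[:,:2]
        mu=P.mean(0); w,V=np.linalg.eigh(np.cov((P-mu).T)); d=V[:,1]*np.sign(V[0,1]); 
        t=(P-mu)@d; s=(P-mu)@[-d[1],d[0]]
        print(nm,len(u),"uv",u.mean().round(1),v.mean().round(1),"mu",mu.round(4),"yaw",np.arctan2(d[1],d[0]).round(3),"t",t.min().round(4),t.max().round(4))
        for a in np.arange(t.min(),t.max(),.008):
            k=(t>=a)&(t<a+.008)
            if k.any(): print("   ",round(a+.004,3),"n",k.sum(),"s",s[k].min().round(4),s[k].max().round(4),s[k].mean().round(4), "P",P[k].mean(0).round(4))
# trays: outer rim corners (from zoom) order: far-left, far-right, near-right, near-left
T={"square":[(53,125),(219,118),(228,283),(61,291)],"long":[(256,58),(352,49),(379,304),(281,312)],"wide":[(413,80),(580,76),(597,298),(424,301)]}
for k,c in T.items():
    P=ray("top",np.array(c)/3.4+[270,145]-.35,.152)[:,:2]
    ex=(P[0]+P[1]-P[2]-P[3])/2; ey=(P[0]+P[3]-P[1]-P[2])/2
    print(k,P.mean(0).round(4),"dims",np.linalg.norm(ex).round(4),np.linalg.norm(ey).round(4),"yaw",np.arctan2(ex[1],ex[0]).round(3),np.arctan2(-ey[0],ey[1]).round(3))
```

```text
grey 402 uv 201.4 178.7 mu [0.6219 0.2371] yaw 0.291 t -0.0802 0.048
    -0.076 n 12 s -0.0061 0.0064 0.0006 P [0.5486 0.2157]
    -0.068 n 11 s -0.0057 0.0047 -0.0008 P [0.5569 0.2167]
    -0.06 n 10 s -0.0045 0.0059 0.0011 P [0.5642 0.2209]
    -0.052 n 11 s -0.0062 0.0063 -0.0003 P [0.5718 0.2217]
    -0.044 n 10 s -0.0059 0.0046 -0.0006 P [0.5793 0.2237]
    -0.036 n 12 s -0.0067 0.0058 -0.0002 P [0.5867 0.2263]
    -0.028 n 11 s -0.0064 0.0062 -0.0001 P [0.5946 0.2288]
    -0.02 n 19 s -0.0195 0.0154 -0.0013 P [0.6038 0.2303]
    -0.012 n 40 s -0.025 0.0233 -0.0008 P [0.6105 0.2328]
    -0.004 n 41 s -0.0238 0.0246 0.0003 P [0.6179 0.2362]
    0.004 n 39 s -0.0226 0.025 0.0008 P [0.6254 0.2389]
    0.012 n 40 s -0.0235 0.0241 0.0006 P [0.6329 0.241 ]
    0.02 n 42 s -0.024 0.0254 0.0011 P [0.6405 0.2438]
    0.028 n 38 s -0.0237 0.0228 -0.0002 P [0.6486 0.2449]
    0.036 n 41 s -0.0245 0.0241 0.0002 P [0.656  0.2475]
    0.044 n 24 s -0.0233 0.0185 -0.0024 P [0.6638 0.2472]
    0.052 n 1 s 0.0071 0.0071 0.0071 P [0.6658 0.2577]
grey 262 uv 167.7 194.5 mu [0.5743 0.3397] yaw -0.2
[... 3271 characters left out ...]
83 0.1066]
    -0.001 n 8 s -0.0051 0.0047 0.0005 P [0.6267 0.1051]
    0.007 n 11 s -0.0045 0.0059 0.0003 P [0.6342 0.1036]
    0.015 n 12 s -0.0082 0.0108 0.0019 P [0.6429 0.1035]
    0.023 n 16 s -0.0131 0.0151 0.0003 P [0.6496 0.1005]
    0.031 n 24 s -0.0156 0.0169 -0.0008 P [0.6573 0.0979]
    0.039 n 28 s -0.0175 0.0188 -0.0008 P [0.6653 0.0965]
    0.047 n 24 s -0.0156 0.0169 -0.0008 P [0.6731 0.095 ]
    0.055 n 17 s -0.0144 0.0151 -0.0 P [0.6807 0.0943]
    0.063 n 13 s -0.0096 0.0126 0.0015 P [0.6883 0.0944]
square [ 0.5069 -0.1009] dims 0.1372 0.1358 yaw 0.029 0.023
long [ 0.5239 -0.2456] dims 0.2125 0.0797 yaw 0.06 0.066
wide [ 0.5134 -0.3978] dims 0.1842 0.1391 yaw 0.002 -0.002
```

Tray outlines match the given sizes within 2 mm, so the calibration can be trusted. I'll start with the spoon.

```bash
cat >> h.py <<'E'
def ori(yaw): # tool x at yaw, z down
    c,s=np.cos(yaw),np.sin(yaw)
    return R.from_matrix(np.array([[c,s,0],[s,-c,0],[0,0,-1]])).as_rotvec()
TR={"square":((.5069,-.1009),.026),"long":((.5239,-.2456),.063),"wide":((.5134,-.3978),0.)}
def pick(xy,yaw,flip,zt,op=.045,up=.27):
    o=ori(yaw+flip*np.pi/2)
    gripper_to(op)
    move_pose([*xy,.12],o)
    move_linear([*xy,zt],feed=.12)
    gripper_to(0.0); s=observe(); print("grip gap",s["finger_gap"].__round__(4),"F",s["force"].round(2),"z",s["position"].round(4))
    move_linear([*xy,up],feed=.25); s=observe(); print("lift gap",round(s["finger_gap"],4),"F",s["force"].round(2),"t",s["time"])
def place(tray,local,flip,zt,rel,lift=.0015,up=.27,dyaw=0):
    (c,a)=TR[tray]; A=np.array([[np.cos(a),-np.sin(a)],[np.sin(a),np.cos(a)]])
    xy=np.array(c)+A@np.array(local); o=ori(a+dyaw+flip*np.pi/2)
    move_pose([*xy,up],o); s=observe(); print("q",s["q"].round(2),"gap",round(s["finger_gap"],4))
    z=.137+zt+lift
    move_linear([*xy,z+.04],feed=.2); move_linear([*xy,z],feed=.06)
    s=observe(); print("down F",s["force"].round(2),s["position"].round(4))
    gripper_to(rel); hold(.2)
    move_linear([*xy,z+.05],feed=.12); move_linear([*xy,up],feed=.3)
    print("done t",observe()["time"])
E
python3 - <<'E'
from h import *
d=np.array([np.cos(-.185),np.sin(-.185)])
g=np.array([.6272,.1045])-.005*d
pick(g,-.185,-1,.0245)
cv2.imwrite("pics/side1.png",get_image("side")[:,:,::-1])
E
```

```text
grip gap 0.0105 F [-1.42  0.57  5.87] z [0.6229 0.1055 0.0256]
lift gap 0.0101 F [ 1.14 -0.04 -0.74] t 5.4
```

View pics/side1.png

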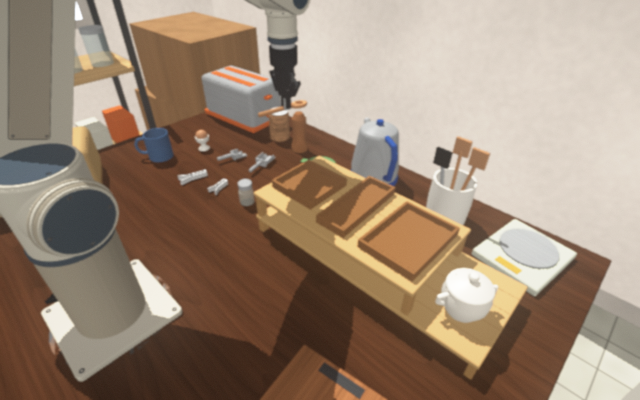

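The picture shows the spoon hanging level in the jaws near (285,110). I'll place it.

```bash
python3 - <<'E'
from h import *
place("long",(.009,0),-1,.0258,.028)
E
python3 - <<'E'
from h import *
d=np.array([np.cos(.285),np.sin(.285)])
pick((.5857,.2243),.28,-1,.030)
for n in("side","top"): 
    im=get_image(n)[:,:,::-1]; cv2.imwrite(f"pics/{n}2.png",im)
c=cv2.imread("pics/top2.png")[125:275,145:500]; s=cv2.imread("pics/side2.png")[60:260,180:480]
cv2.imwrite("pics/c2t.png",cv2.resize(c,None,fx=2.2,fy=2.2,interpolation=cv2.INTER_CUBIC))
cv2.imwrite("pics/c2s.png",cv2.resize(s,None,fx=2.4,fy=2.4,interpolation=cv2.INTER_CUBIC))
E
```

```text
q [-0.45  0.35  1.7   0.    1.09  1.06] gap 0.0102
down F [ 0.39  0.75 -0.46] [ 0.5331 -0.2451  0.1643]
done t 9.5167
grip gap 0.0093 F [-0.94  0.34  5.86] z [0.5861 0.2245 0.0307]
lift gap 0.0092 F [-0.19  0.08 -1.05] t 14.05
```

View pics/c2t.png

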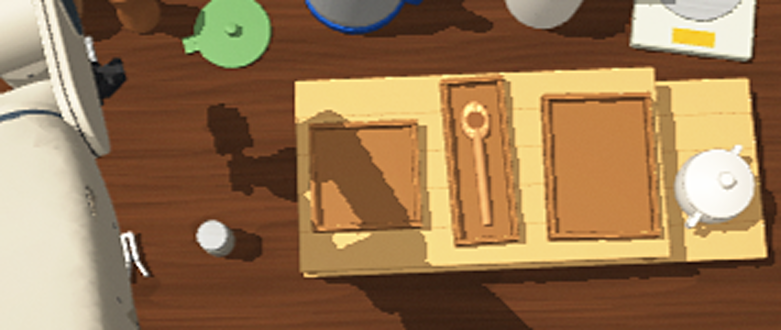

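View pics/c2s.png

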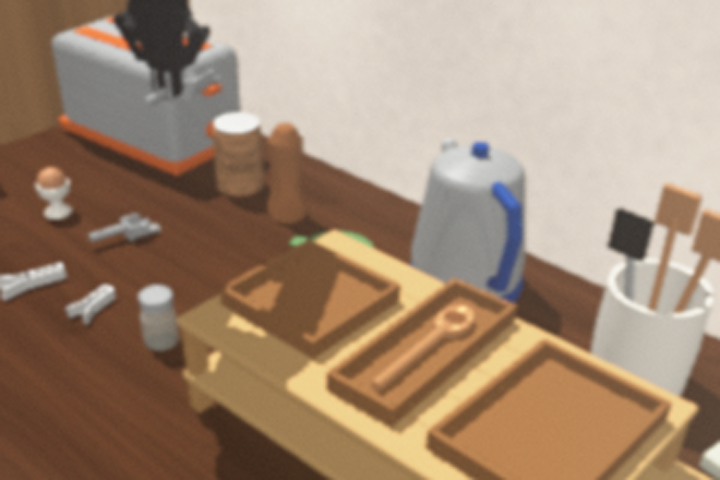

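The spoon lies centred in the long tray, and the large scoop is held level, mouth up. I'll place it and then do the small scoop.

```bash
python3 - <<'E'
from h import *
place("wide",(-.020,.029),-1,.0308,.026)
E
python3 - <<'E'
from h import *
pick((.5451,.3434),-.24,1,.030)
for n in("side","top"): 
    im=get_image(n)[:,:,::-1]; cv2.imwrite(f"pics/{n}3.png",im)
c=cv2.imread("pics/top3.png")[125:275,145:500]; s=cv2.imread("pics/side3.png")[50:300,180:480]
cv2.imwrite("pics/c3t.png",cv2.resize(c,None,fx=2.2,fy=2.2,interpolation=cv2.INTER_CUBIC))
cv2.imwrite("pics/c3s.png",cv2.resize(s,None,fx=2.4,fy=2.4,interpolation=cv2.INTER_CUBIC))
E
```

```text
q [-0.66  0.39  1.64  0.    1.11  0.91] gap 0.0097
down F [ 0.28 -0.44 -0.15] [ 0.4936 -0.369   0.1694]
done t 18.9583
grip gap 0.0093 F [-1.61  0.35  5.04] z [0.5455 0.3437 0.0308]
lift gap 0.0098 F [ 0.58 -0.65 -0.82] t 24.2917
```

View pics/c3t.png

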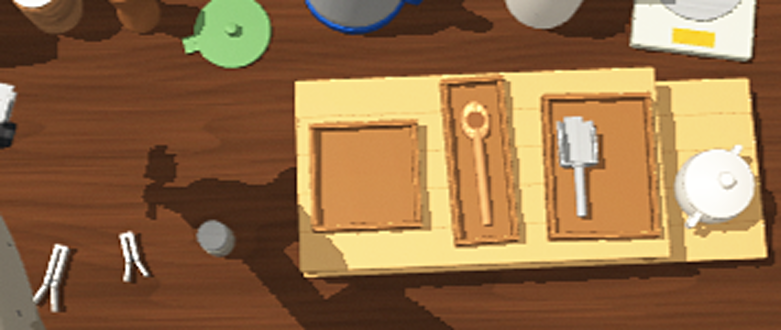

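View pics/c3s.png

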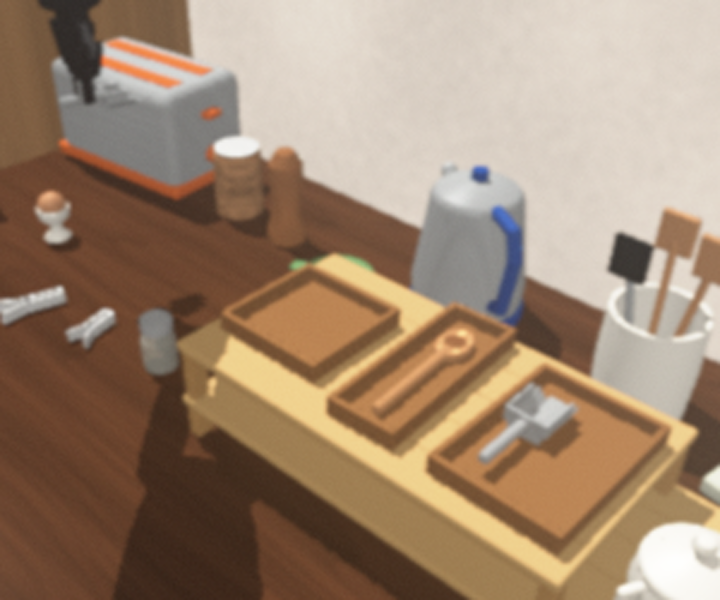

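The large scoop is flat and mouth up on the left of the wide tray. The small one is held, so I'll place it on the right and pick the large clip.

```bash
python3 - <<'E'
from h import *
place("wide",(-.018,-.031),1,.0308,.026)
E
python3 - <<'E'
from h import *
pick((.4063,.3301),-.266,1,.026)
for n in("side","top"): 
    im=get_image(n)[:,:,::-1]; cv2.imwrite(f"pics/{n}4.png",im)
c=cv2.imread("pics/top4.png")[125:275,145:500]; s=cv2.imread("pics/side4.png")[60:310,120:480]
cv2.imwrite("pics/c4t.png",cv2.resize(c,None,fx=2.2,fy=2.2,interpolation=cv2.INTER_CUBIC))
cv2.imwrite("pics/c4s.png",cv2.resize(s,None,fx=2.2,fy=2.2,interpolation=cv2.INTER_CUBIC))
E
```

```text
q [-0.73  0.45  1.54  0.    1.15 -2.3 ] gap 0.0094
down F [-0.05  0.66 -1.02] [ 0.4956 -0.4289  0.1693]
done t 29.7833
grip gap 0.0145 F [-0.15 -0.46  5.01] z [0.4068 0.3305 0.027 ]
lift gap 0.014 F [-0.06 -0.03 -0.7 ] t 35.2833
```

View pics/c4t.png

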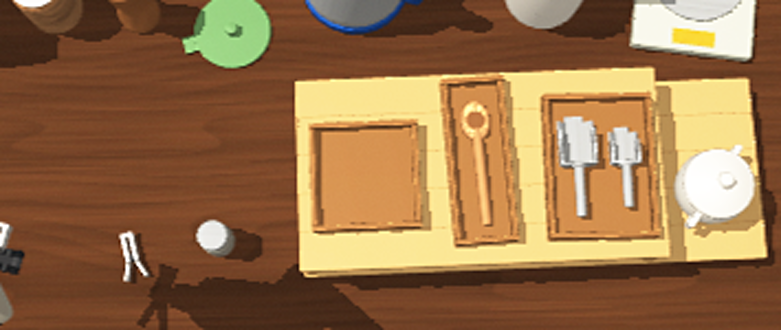

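View pics/c4s.png

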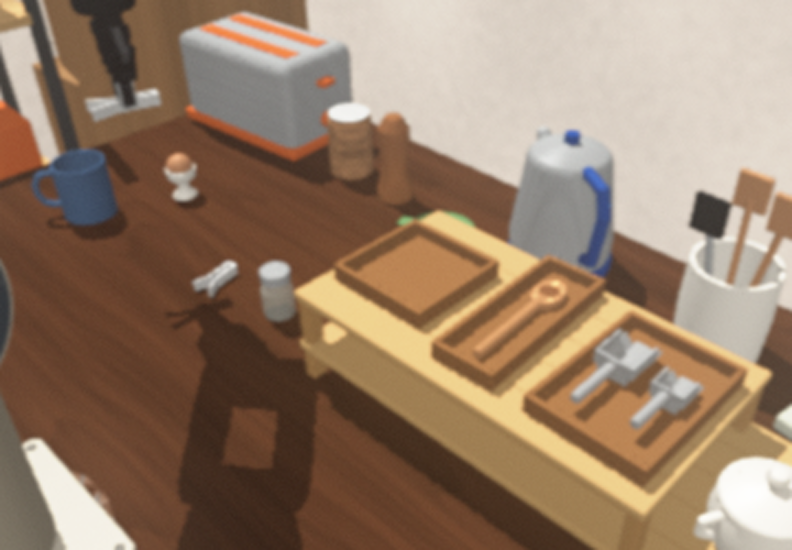

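Both scoops lie flat, mouth up and side by side, and the large clip is held level. Next are the two clips.

Run:
```python
from h import *
place("square",(.005,-.029),1,.0268,.029)
pick((.4374,.2272),.227,1,.026)
place("square",(.009,.029),1,.0268,.029)
move_pose([.35,.35,.35],ori(1.57))
for n in("side","top"): 
    im=get_image(n)[:,:,::-1]; cv2.imwrite(f"pics/{n}5.png",im)
c=cv2.imread("pics/top5.png")[125:275,145:500]; s=cv2.imread("pics/side5.png")[100:320,220:520]
cv2.imwrite("pics/c5t.png",cv2.resize(c,None,fx=2.2,fy=2.2,interpolation=cv2.INTER_CUBIC))
cv2.imwrite("pics/c5s.png",cv2.resize(s,None,fx=2.6,fy=2.6,interpolation=cv2.INTER_CUBIC))
```

```text
q [-0.27  0.26  1.83  0.    1.05 -1.87] gap 0.0139
down F [ 0.36 -0.08  0.01] [ 0.5128 -0.1298  0.1652]
done t 39.7917
grip gap 0.0143 F [-0.42 -0.68  6.16] z [0.4378 0.2275 0.0269]
lift gap 0.0145 F [-0.67 -0.58 -0.44] t 43.9917
q [-0.16  0.25  1.85  0.    1.05 -1.76] gap 0.0142
down F [-0.58 -0.52 -0.58] [ 0.5153 -0.0718  0.1652]
done t 47.8583
```

View pics/c5t.png

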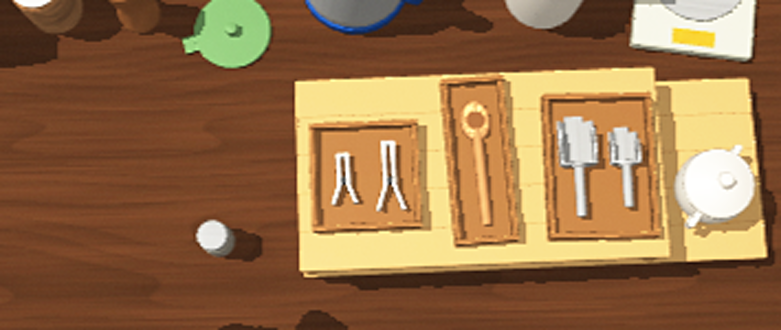

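View pics/c5s.png

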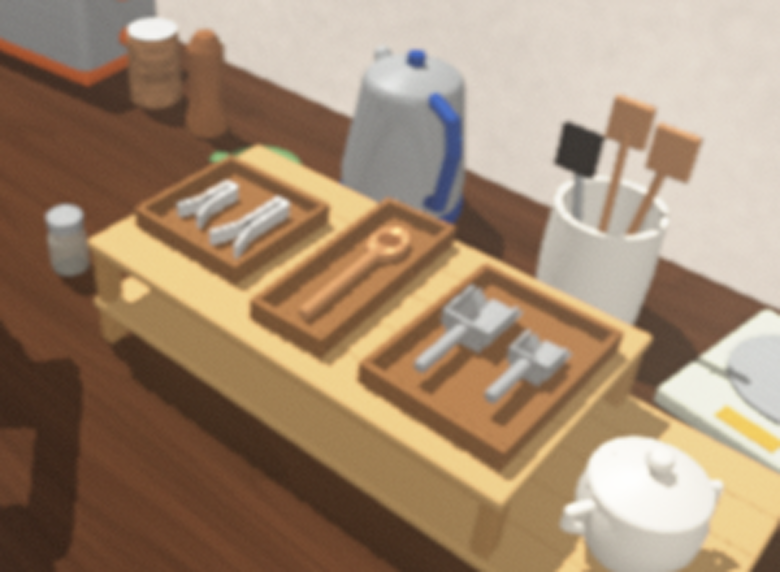

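All five pieces appear flat in their trays. I'll check the scoop handle heights by two-view triangulation and the bowl and jar by image difference.

Run:
```python
from h import *
def tri(a,b):
    A=ray("top",a,.5)[0],camera_params("top")["position"]; B=ray("side",b,.1)[0],camera_params("side")["position"]
    d1=A[0]-A[1]; d2=B[0]-B[1]
    x=np.linalg.lstsq(np.c_[d1,-d2],B[1]-A[1],rcond=None)[0]
    p,q=A[1]+x[0]*d1,B[1]+x[1]*d2
    return ((p+q)/2).round(4),np.linalg.norm(p-q).round(4)
t=lambda u,v:(145+u/2.2,125+v/2.2); s=lambda u,v:(220+u/2.6,100+v/2.6)
for n,a,b in(("L tip",t(583,214),s(421,364)),("L root",t(580,168),s(460,328)),("S tip",t(629,205),s(494,393)),("S root",t(626,166),s(524,366))): print(n,*tri(a,b))
def cen(f,x0,x1,y0,y1):
    im=cv2.imread(f); h=cv2.cvtColor(im,cv2.COLOR_BGR2HSV)[y0:y1,x0:x1]
    M=cv2.moments(((h[:,:,1]<60)&(h[:,:,2]>90)).astype(np.uint8)); return round(x0+M['m10']/M['m00'],2),round(y0+M['m01']/M['m00'],2)
for f in("pics/top0.png","pics/top5.png"): print(f,"jar",cen(f,228,262,215,250),"bowl",cen(f,448,492,188,232))
print("t",observe()["time"],"F",observe()["force"].round(2))
```

```text
L tip [ 0.4503 -0.3718  0.1603] 0.0017
L root [ 0.5079 -0.3706  0.1612] 0.0002
S tip [ 0.4611 -0.4308  0.1613] 0.0047
S root [ 0.5105 -0.4303  0.1558] 0.0015
pics/top0.png jar (242.34, 232.7) bowl (469.28, 209.25)
pics/top5.png jar (242.34, 232.74) bowl (469.31, 209.21)
t 49.6417 F [ 0.15 -0.79  0.4 ]
```

Run:
```python
from station import *
hold(.3); job_done(); print(observe()["time"])
```

```text
the job is handed in; nothing more can be done
the job is handed in; nothing more can be done
```

I put all five pieces into their trays in one pass and handed the job in at about 50 s of the 125 s allowed. The spoon is in the long tray, both scoops are side by side in the wide tray, and both clips are side by side in the square tray. The arm was parked clear of everything before hand-in.

**Pictures:** the last top and side views show every piece inside its walls, with nothing stacked or propped on a rim and both scoops mouth up.

**Scoop heights:** triangulating from the two views puts the large scoop's handle level, at 0.160 m at the tip and 0.161 m at the root. The small scoop's handle gave 0.161 m at the tip and 0.156 m at the root. That would be about 0.11 rad of tilt, within the 0.2 rad limit. The two camera rays at its tip missed each other by 4.7 mm, so I can't tell that tilt from noise, and in the pictures it looks flat.

**Jar and bowl:** both moved less than 0.1 pixel (under 0.3 mm) between the first and last top views.

**Not checked:** I did not triangulate the spoon's or the clips' heights; I judged those from the pictures only.

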